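# Load the bench shaker and snap its clamp shut

## Robot

A 6-joint arm with a two-finger parallel gripper is mounted at the origin on the work surface. World frame = base frame: x ahead of the robot, y to its left, z up, the work surface at z = 0. Lengths are in m, angles in rad, forces in N, time in s.
With the tool pointing down it reaches from about 0.275 to 0.85 m from the base axis. Payload 19 kg.
Tool frame: the origin (TCP) lies between the finger pads; the fingertips stand 14 mm ahead of it and the grasp point (between the pads) lies 5 mm behind it (env.tip_extent is the distance from the TCP to the fingertips, in m); z points along the fingers, y is the line along which they close (so a half turn about z gives the same grasp; the last joint's range is limited). The gripper opens to 85 mm and grips with 20 to 120 N. Pads are 22 mm wide; open, the fingers measure 114 mm over their backs; the gripper's body (76 mm by 85 mm) begins 54 mm behind the grasp point. The pads swing forward as they close: fully open they stand 13 mm farther back than shut.
Start: joints at [-1.452, 0.15, 1.437, -0, 1.554, -0.134], TCP at [0.144, -0.557, 0.245] pointing down, gripper open.
Joint ranges: [-2.8, 2.8], [-0.68, 2.1], [0.12, 2.68], [-1.39, 4.53], [0.16, 2.79], [-2.81, 2.81]. Speed limits (rad/s): [1.89, 1.89, 2.22, 3.01, 3.01, 3.01].

## Interface

Orientations are given as a unit quaternion [w, x, y, z].
In Python, from station import env gives the robot as it stands. Calls block until the motion is done:
- env.goto(position, orientation): joint-space move of the TCP to a pose.
- env.movel(position, rot=None, velocity=0.15, guard=None): straight line of the TCP; rot=None keeps the orientation; velocity is the mean speed in m/s. With guard (N) it stops when the force on the tool has changed by that much, and returns True; else False.
- env.movej(angles): joint-space move.
- env.move_gripper(opening, grip_force=None): finger opening in m; grip_force is the grip in N (None keeps the last); returns when the fingers have stopped.
- env.pause(seconds).
- env.solve_ik(position, orientation): joint angles nearest the present ones, or None.
- env.get_state(): the state.
- env.read_camera(name): name is "scene" or "top" or "wrist"; returns a dict with "image" (384x512x3 uint8, blue, green, red), "mtx" (3x3 intrinsics, pixels), "R" (3x3) and "t" (3): a world point X has camera coordinates R X + t; the wrist camera has in their place "mount" (4x4, takes a point from camera to tool coordinates, whose origin is the TCP and whose axes are the flange's). Camera axes: x right, y down, z forward; pixel columns grow to the right and rows downward; lengths in m; the calibration is good to about 2 mm. A picture is of the moment at which its call begins: read the wrist's pose just before it. There is no depth.
A pose or a line that the arm cannot do raises env.MotionError and nothing moves.
- env.hand_in(): hands the job in, once; it reports no verdict.
Trained networks look in the newest picture that a camera, given by its name, has taken for a name from the list of things; names that differ only in an ending like _2 or _b are one class to them, and where a whole thing is asked for, a point or a joint stands for the part that bears it (a point fixed in the world has none). Each returns a list of dicts, best first, with "score" (0 to 1); they miss things now and then, are a little off and sometimes report something else, mostly with a low value. They report only what shows in the picture. A call takes as long as a camera call. They do not tell look-alikes from the thing itself.
- env.masks_of(thing, camera): "pixels" (384x512 bool, what is visible of it) and "rect" ([left, top, right, bottom] in pixels, round what is visible of it).
The state is a dict: "time": time; "qpos": joint angles; "qd": joint speeds; "joint_torque": joint torques, N m; "ee_pos": TCP position; "tool_rot": TCP orientation; "contact_force": force on the tool from outside, world axes, zero at the start; "wrist_torque": the same for the moment, N m; "gripper_width": finger opening in m.
Only numpy, scipy, OpenCV 4.12 (cv2) and the standard library are available. Lean on these libraries where they do the work, as an engineer would, in place of code of your own. Each camera call takes 0.05 s, during which the arm holds its last target. There are 200 camera calls.

## Task

Put the two blue-lidded jars that stand on the bench upright into the two empty cells (yellow discs) of the shaker's rack, one in each, setting them down gently and not dropping them. Then swing the orange sprung clamp over and press it down until its steel hook snaps under the brass pin and holds it closed. Leave the jars already in the rack in place and do not knock or shove the other things on the bench.

Things in the scene. Friction and masses are not known exactly. Their poses are not given: they have to be found in the camera images.
- shaker: white bench shaker 200 (x) x 290 (y) x 46 mm, fixed to the bench, with a blue rack: a row of four cells along y. Origin: on the bench below the row's middle; x away from the robot, z up. Cell centres x 0, y -92, -38, 38, 92 mm; 50 mm square inside, floor z 52, walls (3 mm) to z 80; a racked jar reaches z 137 mm. Hinge posts x 70, y +-138, up to z 151 mm; pin post x -32, y 0, 22 mm wide, to z 117
- clamp (a joint): angle of the sprung clamp about its hinge line. 0: closed, level 4 mm above the lids, pointing to the robot (shaker -x); grows as it swings up and back: 1.57 upright; starts at 2.08 to 2.28, leaning back away from the robot; stops at 2.4 and -0.025. The stiff hinge stays at its start angle, but a spring lifts the clamp from the lower half of its swing unless it is hooked
- clamp_hinge (a point): middle of the hinge line (along the shaker's y): x 70, z 143 mm in the shaker's frame; axes as the shaker's
- clamp_plate (a point): middle of the clamp's orange plate, on its outer face (up when closed), 70 mm from the hinge line; z: normal of that face. The plate is 262 mm along y, 4 mm thick, 48 to 92 mm from the hinge line, on steel side arms at y +-128 mm; an orange tongue 24 mm wide in its middle reaches 120 mm from the hinge line and carries the hook
- hook (a joint): angle of the sprung steel hook (pivot on the tongue 118 mm from the hinge line; 66 mm long, on the plate's inner side, hanging straight down when closed). 0 at rest and when snapped under the pin; its sloped nose makes it swing out (about 0.25) as it is pressed down over the pin. Pressing the plate 80 mm from the hinge line takes about 5 to 10 N
- hook_nose (a point): the hook's nose, 38 mm below its pivot when closed: it must end up just beneath the pin
- pin (a point): centre of the horizontal brass roller pin (8 mm diameter, 22 mm long along the shaker's y) at the front of the rack, 113 mm above the bench, shaker x -40.5 mm, y 0
- mark1: thin yellow disc (38 mm, 1 mm thick, a flat mark) on the floor of one empty cell; origin at its underside centre = centre of the cell floor
- mark2: yellow disc like mark1 on the floor of the other empty cell
- jar1: straight-sided screw-top jar, 44 mm diameter, 85 mm tall, about 0.12 kg: clear glass with a white paper band, and a blue lid of the same 44 mm diameter on the top 17 mm. Origin: centre of the underside; z up its axis. Stands on the bench among other things, left or right of the shaker
- jar2: straight-sided screw-top jar, 44 mm diameter, 85 mm tall, about 0.12 kg: clear glass with a white paper band, and a blue lid of the same 44 mm diameter on the top 17 mm. Origin: centre of the underside; z up its axis. Stands on the bench among other things, left or right of the shaker
- racked1: straight-sided screw-top jar, 44 mm diameter, 85 mm tall, about 0.12 kg: clear glass with a white paper band, and a blue lid of the same 44 mm diameter on the top 17 mm. Origin: centre of the underside; z up its axis. Already stands in a cell of the rack
- racked2: straight-sided screw-top jar, 44 mm diameter, 85 mm tall, about 0.12 kg: clear glass with a white paper band, and a blue lid of the same 44 mm diameter on the top 17 mm. Origin: centre of the underside; z up its axis. Already stands in a cell of the rack
- amber: bystander: amber glass bottle with a black cap, 54 mm diameter, 125 mm tall, origin underside centre
- beaker: bystander: open grey beaker, 56 mm diameter, 75 mm tall, origin underside centre
- canister: bystander: white round canister with a red cap, 50 mm diameter, 105 mm tall, origin underside centre
- tipbox: bystander: orange pipette-tip box, 62 mm by 62 mm, 56 mm tall, origin underside centre
- pipette: bystander: black and grey pipette lying behind the shaker, 230 mm long along its x, 26 mm thick, origin on the bench near its middle
- tuberack: bystander: green rack of tubes behind the shaker, 75 mm (x) by 160 mm (y), 59 mm tall, origin underside centre
There are look-alikes about, which are no part of the job. What is shaped like the jar1 but green is not meant.

How it is judged:
On the way, in this order (a step that is already met when the one before it is completed fails the run):
1. both jars stand upright in the two empty cells, one in each, let go (((horizontal distance between jar1 and mark1 below 0.007 m and z of each of jar1, jar2 in the frame of shaker below 0.057 m and angle between each of jar1, jar2's own z axis and vertical below 0.1 rad and horizontal distance between jar2 and mark2 below 0.007 m) or (horizontal distance between jar1 and mark2 below 0.007 m and z of each of jar1, jar2 in the frame of shaker below 0.057 m and angle between each of jar1, jar2's own z axis and vertical below 0.1 rad and horizontal distance between jar2 and mark1 below 0.007 m)) and contact force between the fingers and jar1 below 0.1 N and contact force between the fingers and jar2 below 0.1 N), for 0.2 s.
2. the clamp is down with its hook snapped under the pin (value of joint clamp below 0.06 rad and value of joint hook below 0.08 rad), for 0.2 s.
At the end, for the whole second after the job is handed in: jar1 and jar2 stand upright at rest in the two cells with yellow discs, one each (within 7 mm of the disc centre, 5 mm of the floor, 0.1 rad); the other two jars still seated upright; the clamp is closed (clamp below 0.06 rad), its hook under the pin (hook below 0.08 rad) (all of step 2 and ((horizontal distance between jar1 and mark1 below 0.007 m and z of each of jar1, jar2 in the frame of shaker below 0.057 m and angle between each of jar1, jar2's own z axis and vertical below 0.1 rad and horizontal distance between jar2 and mark2 below 0.007 m) or (horizontal distance between jar1 and mark2 below 0.007 m and z of each of jar1, jar2 in the frame of shaker below 0.057 m and angle between each of jar1, jar2's own z axis and vertical below 0.1 rad and horizontal distance between jar2 and mark1 below 0.007 m)) and z of each of racked1, racked2 in the frame of shaker below 0.057 m and angle between each of racked1, racked2's own z axis and vertical below 0.1 rad and value of joint clamp above -0.05 rad and linear speed of each of jar1, jar2 below 0.02 m/s); the robot touches nothing.
It fails at once if another thing on the bench is shoved aside or knocked over (shifted by more than 40 mm) (distance of any of amber, beaker, canister, tipbox, pipette, tuberack from where it was at the start of the episode above 0.04 m).
It fails at once if a jar is dropped or knocked: it moves faster than 0.45 m/s while the fingers do not hold it ((linear speed of jar1 above 0.45 m/s and contact force between the fingers and jar1 below 0.2 N) or (linear speed of jar2 above 0.45 m/s and contact force between the fingers and jar2 below 0.2 N)).
It fails at once if a jar already in the rack is taken out (lifted by more than 25 mm) (z of any of racked1, racked2 in the frame of shaker above 0.077 m).
It also fails if it takes over 72 s, if anything falls off the work surface, if the arm or the gripper's body presses on something with over 40 N, if the wrist force passes 120 N, or if a joint passes its speed limit or range.

## Working session

There is one attempt and no reset: what is moved stays moved. The work goes in short steps, each a Python script; the robot and the scene stay as the last script left them, time stands still between calls to the robot, and variables do not carry over. Pictures are saved under pics/ and viewed, on a budget of 10 in all, crops included, one or two more only if the job needs it, and the job is handed in when it is done.

```bash
ls; mkdir -p pics; python3 - <<'E'
from station import env
import cv2,numpy as np
for c in ("scene","top"):
    d=env.read_camera(c); cv2.imwrite(f"pics/{c}0.png",d["image"])
    print(c,d["mtx"].round(1).tolist(),d["R"].round(4).tolist(),d["t"].round(4).tolist())
    for n in ["jar1","mark1","pin","clamp_plate","shaker","amber","beaker","canister","tipbox","clamp_hinge"]:
        try:
            print(n,[(round(float(m["score"]),2),[int(v) for v in m["rect"]]) for m in env.masks_of(n,c)])
        except Exception as e: print(n,e)
d=env.read_camera("wrist");print(d["mount"].round(4).tolist(),d["mtx"].round(1).tolist())
s=env.get_state();print(s["time"],s["tool_rot"],s["ee_pos"])
E
```

```text
pics
scene [[411.8, 0.0, 249.3], [0.0, 411.8, 191.8], [0.0, 0.0, 1.0]] [[0.6297, 0.7769, 0.0013], [0.5535, -0.4474, -0.7025], [-0.5452, 0.4431, -0.7117]] [-0.3432, -0.2397, 1.401]
jar1 [(0.78, [316, 142, 337, 173]), (0.72, [323, 169, 341, 196]), (0.6, [122, 213, 142, 250])]
mark1 []
pin []
clamp_plate [(0.95, [198, 152, 309, 217]), (0.39, [197, 271, 277, 339])]
shaker [(0.71, [164, 154, 308, 266])]
amber [(0.64, [77, 260, 111, 305])]
beaker [(0.79, [326, 119, 349, 151]), (0.56, [295, 125, 310, 156])]
canister []
tipbox [(0.81, [128, 249, 162, 289]), (0.67, [199, 153, 308, 220])]
clamp_hinge [(0.88, [167, 150, 311, 265])]
top [[458.4, 0.0, 250.4], [0.0, 458.4, 191.8], [0.0, 0.0, 1.0]] [[-0.0059, -0.9995, 0.0314], [-0.9943, 0.0025, -0.1067], [0.1066, -0.0318, -0.9938]] [-0.0245, 0.5943, 1.191]
jar1 [(0.68, [119, 202, 144, 218]), (0.64, [258, 149, 270, 171]), (0.59, [339, 237, 360, 252]), (0.54, [146, 170, 166, 190])]
mark1 [(0.71, [234, 213, 250, 223]), (0.54, [288, 211, 299, 225])]
pin [(0.56, [199, 153, 320, 259]), (0.2, [337, 195, 369, 226])]
clamp_plate [(0.72, [197, 149, 316, 259]), (0.48, [283, 117, 347, 159])]
shaker [(0.84, [202, 150, 319, 259]), (0.63, [257, 208, 282, 225])]
amber [(0.6, [385, 213, 414, 233]), (0.59, [198, 151, 318, 258])]
beaker [(0.87, [73, 220, 105, 242])]
canister [(0.71, [117, 239, 144, 261])]
tipbox [(0.85, [337, 196, 369, 227])]
clamp_hinge [(0.65, [198, 150, 317, 261])]
[[-0.0013, -0.9522, -0.3055, 0.0786], [1.0, -0.0012, -0.0003, -0.0009], [-0.0001, -0.3055, 0.9522, -0.1293], [0.0, 0.0, 0.0, 1.0]] [[326.5, 0.0, 251.4], [0.0, 326.5, 190.0], [0.0, 0.0, 1.0]]
1.15 [-4.18594081e-05  9.92020399e-01  1.26077460e-01  2.44796816e-05] [ 0.143826   -0.55669839  0.24528096]
```

```bash
python3 - <<'E'
import cv2
a=cv2.imread("pics/top0.png")[90:300,50:450]
cv2.imwrite("pics/topc.png",cv2.resize(a,None,fx=2,fy=2,interpolation=cv2.INTER_CUBIC))
a=cv2.imread("pics/scene0.png")[90:350,60:390]
cv2.imwrite("pics/scenec.png",cv2.resize(a,None,fx=2.2,fy=2.2,interpolation=cv2.INTER_CUBIC))
E
```

```text
(no output)
```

View pics/topc.png

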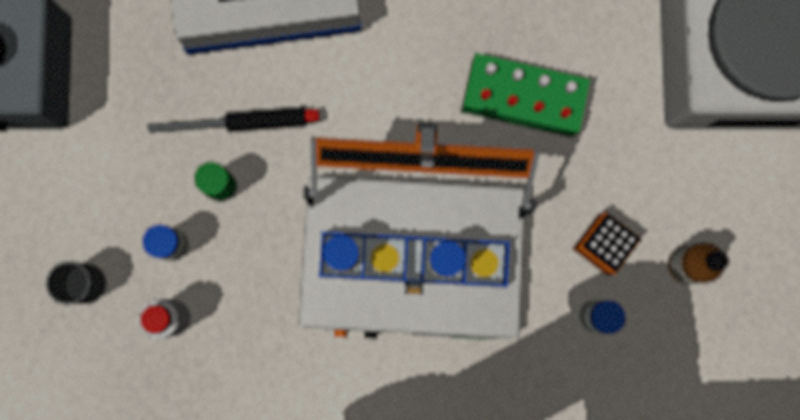

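View pics/scenec.png

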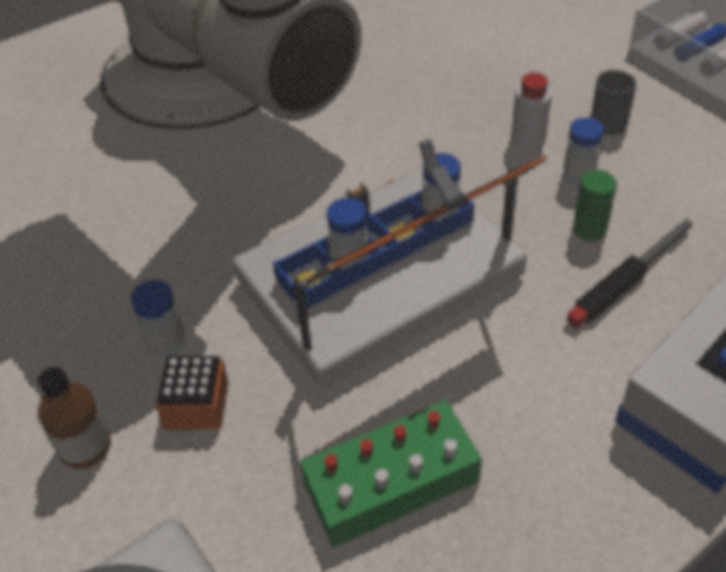

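The top view (2x crop) shows these candidates:
- **Upright blue-lid jars on the bench:** (161,241) on the left and (607,316) on the right, which is shadowed.
- **Green look-alike:** (214,181), not meant.
- **Blue lids already racked:** (342,252) and (447,258).
- **Yellow discs:** (386,259) and (485,263).
- **Other things nearby:** canister with a red cap at (157,319), beaker at (76,283), tip box at (610,240), amber bottle at (704,262).

I choose the two blue ones on the bench. Next I get rough positions and take wrist close-ups.

```bash
cat > h.py <<'E'
import numpy as np,cv2
from scipy.optimize import least_squares
from scipy.spatial.transform import Rotation as Ro
def q2R(q): return Ro.from_quat([q[1],q[2],q[3],q[0]]).as_matrix()
def shot(env,name):
    s=env.get_state(); d=env.read_camera(name)
    if name=="wrist":
        T=np.eye(4);T[:3,:3]=q2R(s["tool_rot"]);T[:3,3]=s["ee_pos"]
        M=np.linalg.inv(T@d["mount"]); d["R"],d["t"]=M[:3,:3],M[:3,3]
    return d
def proj(d,X):
    p=(np.asarray(X)@d["R"].T+d["t"])@d["mtx"].T
    return p[...,:2]/p[...,2:]
def back(d,u,v,z):
    r=d["R"].T@np.linalg.solve(d["mtx"],[u,v,1.]); c=-d["R"].T@d["t"]
    return (c+r*(z-c[2])/r[2])[:2]
def cyl(x,y,z0,z1,r):
    a=np.linspace(0,2*np.pi,40); c=np.c_[x+r*np.cos(a),y+r*np.sin(a)]
    return np.r_[np.c_[c,0*a+z0],np.c_[c,0*a+z1]]
def hullcen(d,P):
    h=cv2.convexHull(proj(d,P).astype(np.float32)); m=cv2.moments(h)
    return np.array([m["m10"],m["m01"]])/m["m00"],m["m00"]
def blobs(d,lo,hi,amin=60):
    hsv=cv2.cvtColor(d["image"],cv2.COLOR_BGR2HSV); m=cv2.inRange(hsv,lo,hi)
    n,l,st,c=cv2.connectedComponentsWithStats(m)
    return [(c[i],st[i]) for i in range(1,n) if st[i,4]>=amin]
def fitcyl(d,c,z0,z1,r):
    f=lambda p: hullcen(d,cyl(p[0],p[1],z0,z1,r))[0]-c
    return least_squares(f,back(d,c[0],c[1],z1)).x
BLUE=((100,110,30),(130,255,255)); YEL=((20,100,80),(35,255,255))
def down(a): # tool down, tool x axis at world angle a
    x=np.array([np.cos(a),np.sin(a),0]);z=np.array([0,0,-1.]);y=np.cross(z,x)
    q=Ro.from_matrix(np.c_[x,y,z]).as_quat(); return [q[3],q[0],q[1],q[2]]
E
python3 - <<'E'
from station import env
from h import *
d=shot(env,"top")
for c,s in blobs(d,*BLUE,amin=40): print("blue",c.round(1),s,fitcyl(d,c,.068,.085,.022).round(4),fitcyl(d,c,.12,.137,.022).round(4))
for c,s in blobs(d,*YEL,amin=40): print("yel",c.round(1),s,back(d,*c,.053).round(4))
for n,uv,z in [("amber",(704-0,262),.125),("tipbox",(610,240),.056),("canister",(157,319),.105),("beaker",(76,283),.075),("green",(214,181),.085),("pin",(414,288),.113)]:
    print(n,back(d,50+uv[0]/2,90+uv[1]/2,z).round(3))
E
```

```text
blue [179.8  78.9] [161  74  38  11 278] [0.8881 0.1584] [0.8692 0.1519]
blue [187.  109.3] [144 103  86  13 181] [0.8063 0.1389] [0.7911 0.1332]
blue [130.1 210.4] [122 203  17  16 221] [0.5426 0.2803] [0.5391 0.2683]
blue [219.6 215.1] [211 206  19  19 289] [0.5296 0.0535] [0.5267 0.0517]
blue [273.  218.5] [260 208  24  24 331] [ 0.5204 -0.0828] [ 0.5179 -0.0785]
blue [302.5 220.2] [298 210   7  23  49] [ 0.5158 -0.1584] [ 0.5135 -0.1509]
blue [  6.8 243.7] [  0 240  15   9 126] [0.4605 0.584 ] [0.4607 0.5586]
blue [353.5 248.1] [346 241  16  16 211] [ 0.444 -0.288] [ 0.4449 -0.2747]
yel [479.3 188.1] [ 457  160   55   55 1967] [ 0.6002 -0.6372]
yel [241.7 218.6] [235 212  14  15 156] [ 0.5217 -0.0031]
yel [291.6 221.3] [285 215  14  14 154] [ 0.5141 -0.1335]
amber [ 0.511 -0.399]
tipbox [ 0.543 -0.3  ]
canister [0.445 0.276]
beaker [0.49  0.385]
green [0.618 0.212]
pin [ 0.481 -0.04 ]
```

```bash
python3 - <<'E'
from station import env
from h import *
def look(p,a,n):
    env.goto(p,down(a)); d=shot(env,"wrist"); cv2.imwrite(f"pics/{n}.png",d["image"]); np.save(f"pics/{n}.npy",{k:d[k] for k in d},allow_pickle=True)
    for c,s in blobs(d,*BLUE,amin=150):
        print(n,"blue",c.round(1),s,fitcyl(d,c,.068,.085,.022).round(4),fitcyl(d,c,.12,.137,.022).round(4), hullcen(d,cyl(*fitcyl(d,c,.068,.085,.022),.068,.085,.022))[1].round())
    for c,s in blobs(d,*YEL,amin=100): print("yel",c.round(1),s,back(d,*c,.053).round(4))
    print(env.get_state()["time"])
look([.474,-.288,.28],0,"j2")
look([.56,-.041,.34],-.058,"sh")
E
python3 - <<'E'
import cv2,numpy as np
a=cv2.imread("pics/j2.png");b=cv2.imread("pics/sh.png")
cv2.imwrite("pics/sh2.png",cv2.resize(b[60:360],(800,469),interpolation=cv2.INTER_CUBIC) if 0 else cv2.resize(b,(800,600),interpolation=cv2.INTER_CUBIC))
E
```

```text
Traceback (most recent call last):
AttributeError: 'float' object has no attribute 'round'
[ WARN:0@0.028] global loadsave.cpp:275 findDecoder imread_('pics/sh.png'): can't open/read file: check file path/integrity
Traceback (most recent call last):
cv2.error: OpenCV(4.12.0) /io/opencv/modules/imgproc/src/resize.cpp:4208: error: (-215:Assertion failed) !ssize.empty() in function 'resize'
```

View pics/j2.png

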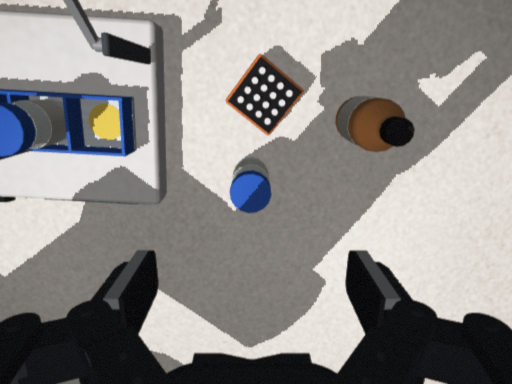

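The close crop confirms the right-hand jar: blue lid and clear body at (250,192), upright, with the tip box at (265,93) and amber bottle at (372,122) clear of it.

```bash
cat >> h.py <<'E'
def look(env,p,a,n):
    env.goto(p,down(a)); d=shot(env,"wrist"); cv2.imwrite(f"pics/{n}.png",d["image"]); np.save(f"pics/{n}.npy",d,allow_pickle=True); rep(d,n)
    print(env.get_state()["time"]); return d
def rep(d,n):
    for c,s in blobs(d,*BLUE,amin=150):
        print(n,"blue",c.round(1),s,fitcyl(d,c,.068,.085,.022).round(4),fitcyl(d,c,.12,.137,.022).round(4))
    for c,s in blobs(d,*YEL,amin=100): print("yel",c.round(1),s,back(d,*c,.053).round(4))
E
python3 - <<'E'
from station import env
from h import *
rep(np.load("pics/j2.npy",allow_pickle=True).item(),"j2") if __import__("os").path.exists("pics/j2.npy") else None
d=look(env,[.56,-.041,.34],-.058,"sh")
cv2.imwrite("pics/sh2.png",cv2.resize(d["image"],(800,600),interpolation=cv2.INTER_CUBIC))
E
```

```text
j2 blue [ 57.4 124.8] [   0   90  134   68 4270] [ 0.514  -0.0935] [ 0.5199 -0.1242]
j2 blue [250.1 191.3] [ 230  171   41   42 1334] [ 0.4439 -0.2862] [ 0.4609 -0.2864]
yel [104.8 121.3] [ 89 104  31  36 902] [ 0.5153 -0.1305]
sh blue [244.7 188.5] [ 148  159  204   61 5841] [ 0.5149 -0.03  ] [ 0.5313 -0.0321]
sh blue [  5.6 181.8] [  0 166  15  33 342] [0.5413 0.2675] [0.5541 0.2258]
sh blue [443.5 229. ] [425 213  38  33 971] [ 0.4433 -0.2864] [ 0.4691 -0.2543]
yel [223.3 179.4] [210 167  28  27 599] [ 0.5216 -0.0016]
yel [322.1 178.9] [308 166  29  27 600] [ 0.5145 -0.1322]
3.9167
```

View pics/sh2.png

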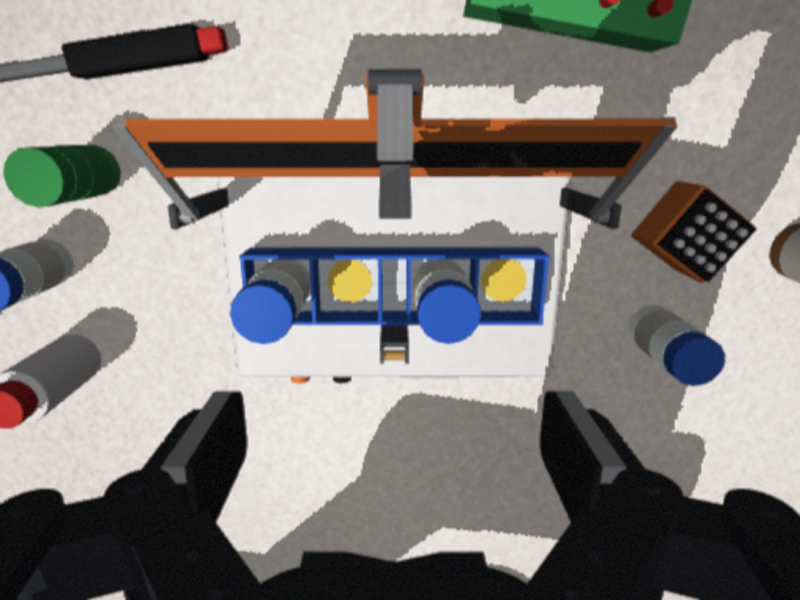

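Racked lids are at (262,311) and (449,311), with empty discs at (350,281) and (504,280). The pin is at about (395,355), and the clamp leans back at the top. The discs are 130.8 mm apart against an expected 130, so they sit in cells y +38 and −92. Now I look at jar1 and pick it.

```bash
cat > place.py <<'E'
from station import env
from h import *
YAW=-.0543
def ik_a(p,cands):
    q0=env.get_state()["qpos"]; r=[]
    for a in cands:
        q=env.solve_ik(p,down(a))
        if q is not None: r.append((np.abs(np.array(q)-q0).max(),a))
    print("a options",r); return min(r)[1]
def pick(xy,a):
    env.goto([*xy,.16],down(a)); env.move_gripper(.064)
    hit=env.movel([*xy,.063],velocity=.12,guard=15); print("hit",hit,env.get_state()["ee_pos"])
    env.move_gripper(0.02,25); env.pause(.2)
    print("width",env.get_state()["gripper_width"])
    env.movel([*xy,.26],velocity=.2)
def over(xy):
    a=ik_a([*xy,.26],[YAW+np.pi/2,YAW-np.pi/2])
    env.movel([*xy,.26],down(a),velocity=.15)
    print(env.get_state()["gripper_width"],env.get_state()["time"])
E
python3 - <<'E'
from place import *
a=-.54; g=np.array([.541,.279])
d=look(env,[*(g+.025*np.array([np.cos(a),np.sin(a)])),.28],a,"j1")
c=[c for c,s in blobs(d,*BLUE,amin=600)]
P=[fitcyl(d,x,.068,.085,.022) for x in c]; i=int(np.argmin([np.linalg.norm(p-g) for p in P])); xy=P[i]; print("jar1",xy)
assert np.linalg.norm(xy-g)<.012
pick(xy,a); over(np.array([.5217,-.0020]))
d=shot(env,"wrist"); t=shot(env,"scene"); np.save("pics/ov1.npy",d,allow_pickle=True)
cv2.imwrite("pics/ov1.png",np.hstack([d["image"][:, :400],t["image"][60:,140:400][:384].copy() if 0 else cv2.resize(t["image"][100:292,150:350],(400,384))]))
E
```

```text
j1 blue [471.   82.8] [ 412   24  100  104 4177] [0.5223 0.0432] [0.5392 0.072 ]
j1 blue [247.5 188.5] [ 228  168   40   42 1348] [0.5424 0.2833] [0.5562 0.2742]
5.1583
jar1 [0.54243107 0.28327043]
hit False [0.54283273 0.28341547 0.06378765]
width 0.04308457791656554
a options [(np.float64(2.5635262625912882), 1.5164963267948965)]
0.04340779285837996 10.9833
```

View pics/ov1.png

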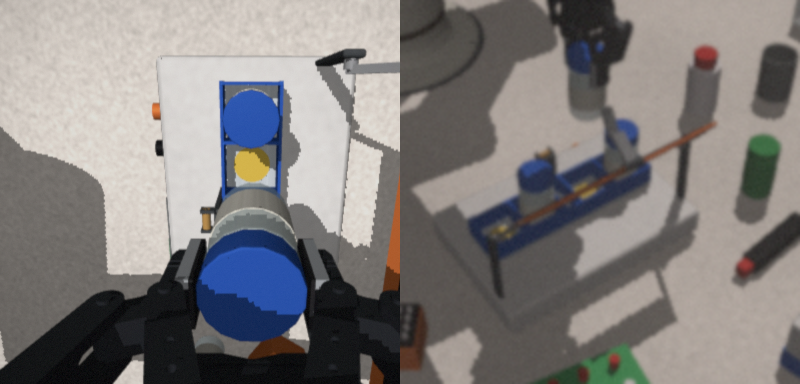

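Jar1 is held upright over the target cell. The disc is at (252,165) just beyond it, and the racked lid at (252,118) is clear. I check the jar's offset in the hand against the disc from this same view.

```bash
cat >> place.py <<'E'
def discfit(d,c0):
    m=cv2.inRange(cv2.cvtColor(d["image"],cv2.COLOR_BGR2HSV),*YEL); 
    n,l,st,cc=cv2.connectedComponentsWithStats(m); out=[]
    for i in range(1,n):
        if st[i,4]<80: continue
        k=max(cv2.findContours((l==i).astype(np.uint8),0,1)[0],key=len)[:,0]
        W=np.array([back(d,u,v,.053) for u,v in k])
        f=lambda p:np.hypot(*(W-p).T)-.0185
        p=least_squares(f,W.mean(0),loss="soft_l1",f_scale=.0007).x; out.append((p.round(4),int(st[i,4])))
    return out
def lidfit(d,ztop):
    m=cv2.inRange(cv2.cvtColor(d["image"],cv2.COLOR_BGR2HSV),(100,110,20),(130,255,255)); m[:150]=0
    n,l,st,cc=cv2.connectedComponentsWithStats(m); i=1+int(np.argmax(st[1:,4]))
    return fitcyl(d,cc[i],ztop-.017,ztop,.022),st[i]
E
python3 - <<'E'
from place import *
d=np.load("pics/ov1.npy",allow_pickle=True).item(); s=env.get_state()
print(s["ee_pos"],s["contact_force"])
print(discfit(d,0)); print(lidfit(d,s["ee_pos"][2]+.0215))
d=np.load("pics/sh.npy",allow_pickle=True).item(); print(discfit(d,0))
E
```

```text
[ 0.52170331 -0.00174608  0.25997029] [ 0.1779132   0.37696317 -0.97467013]
[(array([ 0.5216, -0.0021]), 959)]
(array([ 0.52166675, -0.00075935]), array([ 195,  230,  113,  111, 9899], dtype=int32))
[(array([ 0.5214, -0.0016]), 599), (array([ 0.5143, -0.1321]), 600)]
```

```bash
cat >> place.py <<'E'
def insert(xy):
    env.movel([*xy,.15],velocity=.15)
    print("clear",env.movel([*xy,.122],velocity=.05,guard=8))
    print("down",env.movel([*xy,.1135],velocity=.02,guard=5)); s=env.get_state(); print(s["ee_pos"],s["contact_force"].round(1) if hasattr(s["contact_force"],"round") else s["contact_force"])
    return s["ee_pos"][2]
def release(xy):
    env.move_gripper(.062); env.pause(.1); env.movel([*xy,.26],velocity=.2)
E
python3 - <<'E'
from place import *
xy=[.5217,-.0028]; z=insert(xy)
if z<.12: release(xy)
d=shot(env,"wrist"); cv2.imwrite("pics/in1.png",d["image"]); np.save("pics/in1.npy",d,allow_pickle=True); print(discfit(d,0)); print(env.get_state()["time"])
for c,s in blobs(d,*BLUE,amin=300): print(c,s,fitcyl(d,c,.12,.137,.022))
E
```

```text
clear False
down True
[ 0.52224822 -0.00287107  0.11561371] [ 3.  -0.2  2.7]
[]
14.4
[251.37540485 191.36696437] [  220    80    64   228 10189] [ 0.52074218 -0.00772983]
```

View pics/in1.png

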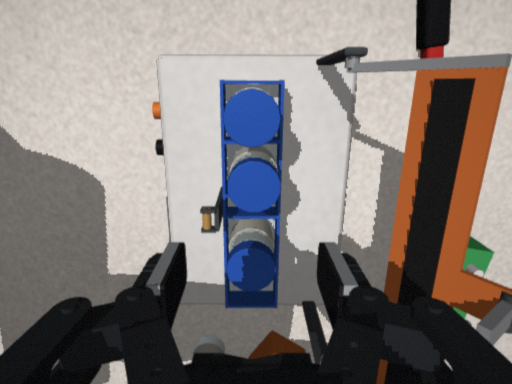

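Jar1 is seated: its lid at (252,186) is in line with the racked lids, and touchdown came at the expected height. Now jar2.

```bash
python3 - <<'E'
from place import *
xy=np.array([.4438,-.2865]); env.goto([*xy,.26],down(0)); pick(xy,0)
B=np.array([.5144,-.1322]); over(B)
d=shot(env,"wrist"); s=env.get_state(); np.save("pics/ov2.npy",d,allow_pickle=True); cv2.imwrite("pics/ov2.png",d["image"])
print(s["ee_pos"],discfit(d,0),lidfit(d,s["ee_pos"][2]+.0215))
E
```

```text
hit False [ 0.4441245  -0.2867745   0.06373303]
width 0.04309793491094672
a options [(np.float64(1.1939858876398168), 1.5164963267948965), (np.float64(1.9476067659499758), -1.6250963267948966)]
0.0433691963086652 20.5
[ 0.51427518 -0.13248014  0.25993041] [(array([ 0.5147, -0.1323]), 959)] (array([ 0.51427442, -0.1317759 ]), array([ 195,  230,  113,  113, 9861], dtype=int32))
```

```bash
python3 - <<'E'
from place import *
xy=[.5146,-.1328]; z=insert(xy)
if z<.12: release(xy)
d=shot(env,"wrist"); np.save("pics/in2.npy",d,allow_pickle=True); s=shot(env,"scene")
cv2.imwrite("pics/in2.png",np.hstack([d["image"][:, 50:450],cv2.resize(s["image"][110:302,140:340],(400,384),interpolation=cv2.INTER_CUBIC)])); print(env.get_state()["time"])
E
```

```text
clear False
down True
[ 0.51497332 -0.13291193  0.11565605] [ 2.7 -0.4  4.5]
23.9167
```

View pics/in2.png

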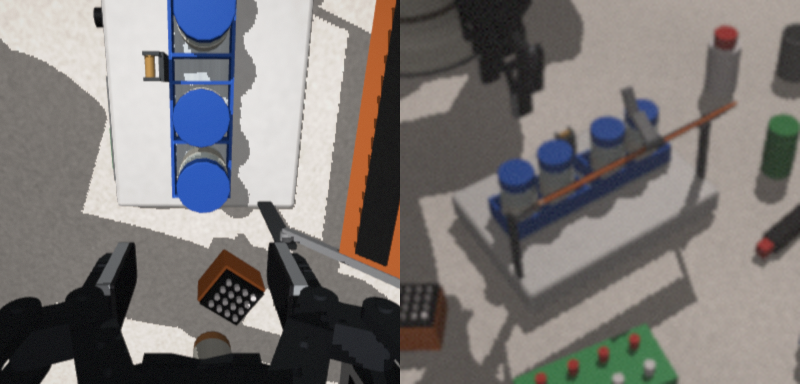

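All four lids are seated in the rack. Now I go behind the clamp tongue with closed fingers, push it upright, then follow the arc down.

```bash
cat > clamp.py <<'E'
from place import *
O=np.array([.5197,-.0401]); ex=np.array([np.cos(YAW),np.sin(YAW)]); ey=np.array([-ex[1],ex[0]])
W=lambda x,z,y=0: [*(O+x*ex+y*ey),z]
def corner(r,th,t=.004): # TCP for finger's front lower corner on plate
    return W(.070-r*np.cos(th)+t*np.sin(th)+.011, .143+r*np.sin(th)+t*np.cos(th)+.014)
def step(p,v,g):
    h=env.movel(p,velocity=v,guard=g); s=env.get_state(); f=np.array(s["contact_force"])
    print(h,np.round(s["ee_pos"],4),f.round(1),round(s["time"],2)); return h
E
python3 - <<'E'
from clamp import *
pts=[W(.19,.36),W(.19,.234)]+[corner(.078+.014*(1-t/1.57),t) for t in np.linspace(1.57,-.02,6)]
print([env.solve_ik(p,down(YAW)) is not None for p in pts])
env.movel([.5146,-.1328,.37],velocity=.25)
env.move_gripper(0.0)
env.movel(W(0,.37),down(YAW),velocity=.2)
env.movel(W(.19,.37),velocity=.25)
d=shot(env,"wrist"); t=shot(env,"scene"); cv2.imwrite("pics/cl0.png",np.hstack([d["image"][:,50:450],cv2.resize(t["image"][60:252,140:340],(400,384))]))
step(W(.19,.234),.2,15)
step(W(.15,.234),.1,25)
E
```

```text
[True, True, True, True, True, True, True, True]
False [ 0.7097 -0.0505  0.2359] [0.7 0.2 0.9] 28.68
False [ 0.6699 -0.0483  0.2349] [ 0.1 -0.5  0.7] 29.23
```

View pics/cl0.png

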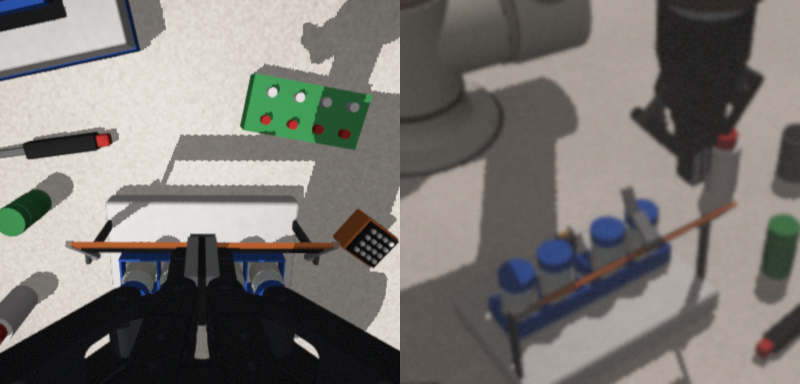

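Fingers are closed behind the tongue, and so far nothing has been touched. Pushing on.

```bash
python3 - <<'E'
from clamp import *
for x in (.13,.11,.09):
    if step(W(x,.234),.08,25): raise SystemExit
ths=np.linspace(1.5,.35,8)
for t in ths:
    if step(corner(.078+.014*(1-t/1.57),t),.08,30): break
d=shot(env,"top"); s=shot(env,"scene"); cv2.imwrite("pics/cl1.png",np.hstack([cv2.resize(d["image"][130:270,190:330],(384,384)),cv2.resize(s["image"][60:252,140:340],(400,384))]))
E
```

```text
False [ 0.6498 -0.0472  0.2341] [-0.3 -0.4  0.4] 29.62
False [ 0.6298 -0.0461  0.2344] [ 1.  -0.7  4.2] 30.02
True [ 0.6237 -0.0457  0.2358] [1.1 0.4 6. ] 30.23
```

```bash
python3 - <<'E'
from clamp import *
d=shot(env,"wrist"); s=shot(env,"scene"); cv2.imwrite("pics/cl1.png",np.hstack([d["image"][:,50:450],cv2.resize(s["image"][100:228,180:313],(400,384))]))
s=env.get_state();print(s["contact_force"],s["wrist_torque"],s["joint_torque"])
E
```

```text
[1.28975221 1.40534041 7.14728621] [ 0.08675719 -0.04631259 -0.04125626] [-4.68830802e-01 -7.78503799e+01 -5.27319038e+01 -2.86015263e-01
  2.82155480e-01 -2.26383121e-02]
```

View pics/cl1.png

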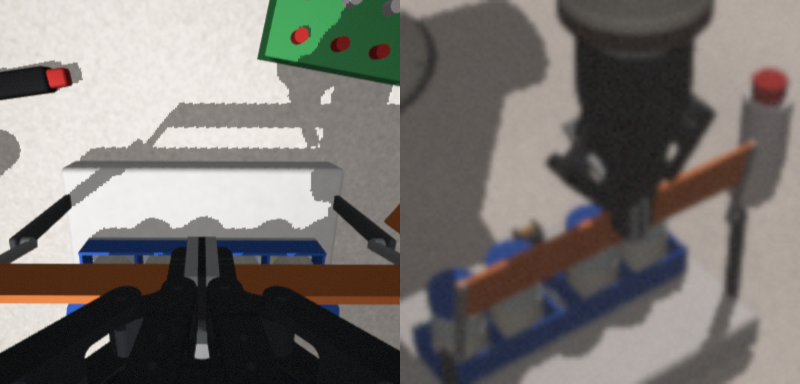

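```bash
cat >> clamp.py <<'E'
def theta():
    d=shot(env,"wrist"); best=[]
    m=cv2.inRange(cv2.cvtColor(d["image"],cv2.COLOR_BGR2HSV),(5,130,60),(18,255,255))
    for th in np.arange(-.05,2.45,.02):
        sil=np.zeros_like(m)
        for s in (1,-1):
            P=[W(.07-r*np.cos(th)+t*np.sin(th),.143+r*np.sin(th)+t*np.cos(th),s*y) for r in (.048,.092) for t in (0,.004) for y in (.05,.131)]
            cv2.fillConvexPoly(sil,cv2.convexHull(proj(d,np.array(P)).astype(np.int32)),255)
        best.append((( (sil>0)&(m>0)).sum()/max(1,((sil>0)|(m>0)).sum()),round(float(th),2)))
    return sorted(best)[::-1][:3]
E
python3 - <<'E'
from clamp import *
print(theta())
E
```

```text
[(np.float64(0.6262501404652208), 1.73), (np.float64(0.6261440070570073), 1.71), (np.float64(0.6119162640901772), 1.69)]
```

The clamp has followed to about 1.7 rad. The tongue end may be brushing the knuckles (upward force), so I raise the tool a little and continue.

```bash
python3 - <<'E'
from clamp import *
step(W(.106,.25),.1,25)
ok=True
for x in (.095,.083,):
    if step(W(x,.25),.06,30): ok=False;break
if ok:
    for t in np.linspace(1.4,.95,4):
        if step(corner(.09,t),.08,30): break
print(theta())
E
```

```text
False [ 0.6259 -0.0459  0.2501] [ 0.3 -0.1 -0.2] 30.68
False [ 0.6141 -0.0452  0.2499] [-0.4 -0.2  0. ] 31.02
False [ 0.6023 -0.0446  0.2502] [-0.1  0.3  1.3] 31.37
False [ 0.5892 -0.0439  0.2465] [-0.7 -0.7 -0.3] 31.69
False [ 0.5762 -0.0432  0.2439] [-0.1  0.2 -0. ] 32.01
False [ 0.5635 -0.0425  0.2392] [-0.1 -0.5  0.3] 32.33
False [ 0.5517 -0.0418  0.2327] [0.3 0.1 0.4] 32.64
[(np.float64(0.5994373810640117), 0.89), (np.float64(0.5981594246824457), 0.91), (np.float64(0.593828853538124), 0.93)]
```

Following nicely (estimate 0.90 against a commanded 0.95). I continue down to just above the pin.

```bash
python3 - <<'E'
from clamp import *
for t in (.8,.65,.5,.38,.27):
    if step(corner(.09,t),.08,30): break
print(theta())
d=shot(env,"wrist"); s=shot(env,"scene"); cv2.imwrite("pics/cl2.png",np.hstack([d["image"][:,50:450],cv2.resize(s["image"][100:228,180:313],(400,384))]))
E
```

```text
False [ 0.5409 -0.0412  0.2245] [-0.4  0.   0.4] 33.01
False [ 0.5316 -0.0407  0.2148] [ 0.4 -1.1  0.3] 33.33
False [ 0.5236 -0.0403  0.2037] [-0.1  0.2  0.7] 33.64
False [ 0.5185 -0.04    0.194 ] [0.4 0.  0.9] 33.92
False [ 0.5149 -0.0398  0.1847] [-0.5 -0.   0.9] 34.2
[(np.float64(0.6049245180065478), 0.29), (np.float64(0.6047384097678543), 0.27), (np.float64(0.604179889382537), 0.31)]
```

View pics/cl2.png

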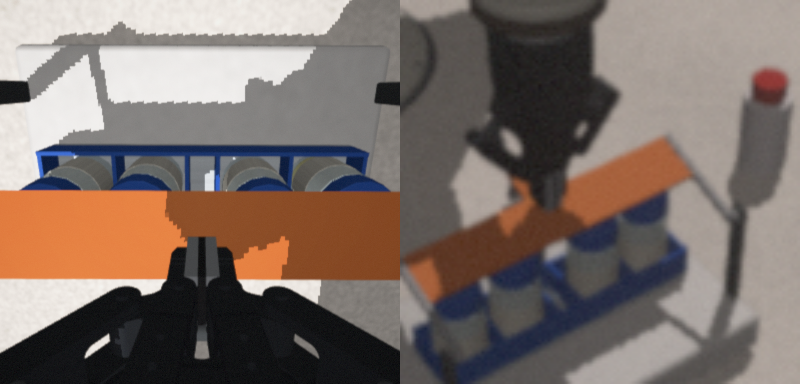

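The tip rests on the plate's middle and the clamp is near 0.28 rad. Now I press it closed.

```bash
python3 - <<'E'
from clamp import *
for t in (.2,.14,.1,.07,.04,.02,0,-.015,-.025,-.035):
    if step(corner(.09,t),.03,30): break
env.pause(.3); print(theta())
E
```

```text
False [ 0.5132 -0.0397  0.1786] [ 0.5 -0.1  0.5] 34.71
False [ 0.512  -0.0397  0.1733] [-0.  -0.4  0.9] 35.04
False [ 0.5117 -0.0397  0.1701] [ 0.5 -0.9  4.8] 35.31
False [ 0.5113 -0.0397  0.1674] [ 0.7 -0.2  4. ] 35.56
False [ 0.5108 -0.0396  0.1644] [-0.6  0.2  1. ] 35.81
False [ 0.5107 -0.0396  0.1626] [-0.1 -0.  -0.2] 36.06
False [ 0.5106 -0.0396  0.1608] [ 0.7  0.2 -0.8] 36.31
False [ 0.5107 -0.0396  0.1597] [1.3 0.2 1.6] 36.56
False [ 0.5107 -0.0396  0.1587] [ 0.7 -0.2  0.3] 36.81
False [ 0.5106 -0.0396  0.1578] [0.5 0.2 0.2] 37.06
[(np.float64(0.6113354519605266), -0.03), (np.float64(0.6095337574779224), -0.01), (np.float64(0.6004189023816248), 0.01)]
```

The force rose to about 5 N and then dropped, which looks like the snap. I press to firm contact, then lift off and check.

```bash
python3 - <<'E'
from clamp import *
print(step(corner(.09,-.08),.02,15))
env.pause(.2); s=env.get_state()["ee_pos"]
env.movel([s[0],s[1],.25],velocity=.1); env.pause(.4); print(theta())
env.goto([.40,-.04,.33],down(YAW)); 
d=shot(env,"wrist"); np.save("pics/fin.npy",d,allow_pickle=True); s=shot(env,"scene"); cv2.imwrite("pics/fin.png",np.hstack([d["image"][:,50:450],cv2.resize(s["image"][100:228,180:313],(400,384))])); print(env.get_state()["time"])
E
```

```text
True [ 0.5107 -0.0396  0.157 ] [-4.4 -0.8 12.1] 37.62
True
[(np.float64(0.48695944809019015), 0.01), (np.float64(0.4861210866534285), -0.01), (np.float64(0.4839247043145094), 0.03)]
40.0667
```

View pics/fin.png

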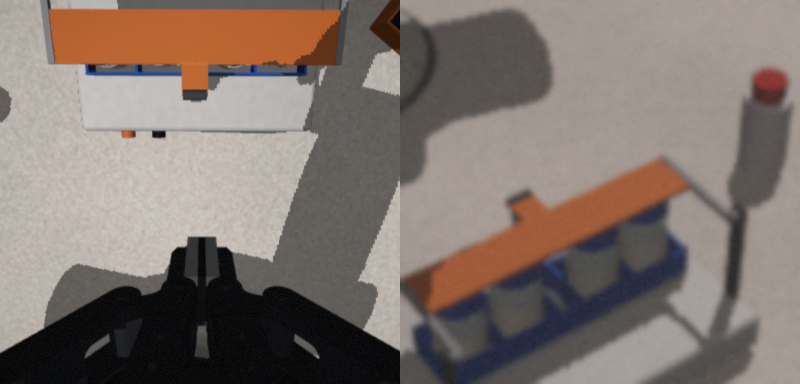

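The plate is level with the tool away (tongue at (195,80)), and all the jars are still standing under it. The spring would have lifted the clamp if the hook weren't under the pin. Handing in.

```bash
python3 -c "
from station import env
env.pause(.3); print(env.hand_in(), env.get_state()['time'])"
```

```text
the job is handed in; nothing more can be done
the job is handed in; nothing more can be done
```

I put both blue-lidded bench jars into the two yellow-disc cells, closed the clamp, and handed the job in at about 40 s of the 72 s allowed.

- **Jars:** I lowered both under a force guard, and each touched down at the expected cell-floor height. The picture after release showed all four lids seated in the rack. I did not measure the jars' final distance from the discs. Just before lowering, I aimed each to within about 1 mm of its disc.
- **Clamp:** The pressing force rose to about 5 N, then dropped to about 0, which fits the hook snapping under the pin. With the tool lifted away, the wrist camera put the clamp at 0.01 rad and it stayed down. The hook is hidden below the plate, so I inferred the hook state from the force drop and from the spring not lifting the clamp.
- **Unexpected:** One 25 N guard tripped while I pushed the clamp upright, probably because the tongue brushed the gripper. I raised the tool 15 mm and carried on. A 15 N guard also tripped at the end, as intended when pressing the clamp fully down.
- **Camera disagreement:** The top and wrist cameras differed by 1.5 to 3 mm in y. I used the wrist camera.
- **Other things on the bench:** The final picture shows only a few of them and I did not re-measure them. I saw no contact with any of them.

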